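# Draw the pump-cabinet hatch down tight

## Task

Two like grey pump cabinets stand on the bench, each with a gasketed hatch on top and a black T-handle latch. One hatch has only been swung to: it stands a few millimetres proud on its gasket and its T-handle still points front to back, across the hinge line. Turn that T-handle clockwise (seen from above) until it comes to its stop, so that the hatch is drawn down tight, then let go; leave the other cabinet's latch, already tight, as it is.

Things in the scene. Friction and masses are not known exactly. Their poses are not given: they have to be found in the camera images.
- loose_latch (a joint): T-handle of the cabinet whose hatch stands proud, rad: 0 = open, the bar at right angles to the hatch's hinge line; grows as it is turned clockwise seen from above; stop at 1.45 = fully tight, the bar nearly parallel to the hinge line. Starts between 0 and 0.3, turns against a drag of about 0.12 to 0.17 N m and stays where it is left. Turning it draws the hatch down in proportion.
- loose_grip (a point): centre of that T-handle's black bar, on the turning axis, always 148 mm above the bench. Bar: 84 mm long along this frame's x, 16 mm wide along y, 18 mm high along z (straight up); the frame turns with it. It stands on an upright stem 14 mm across; below the bar there is at least 25 mm of free space down to the hatch's flat top. It sits on the hatch's middle, 125 mm beyond the hinge.
- loose_hatch (a joint): grey hatch, 172 by 194 mm, on a cabinet 160 mm deep by 180 mm wide fixed to the bench; hinge on the robot's side; top 108 mm above the bench when tight. Angle, rad: 0 = tight on the gasket, 0.04 = latch open, far edge about 6 mm proud. Tied to the latch: 0.04 at latch 0, falling evenly to 0 at latch 1.45; it cannot simply be pressed down.
- tight_latch (a joint): T-handle of the other, identical cabinet, rad, same meaning; it starts at 1.4 to 1.45, already tight, and is to be left so. Which cabinet stands left and which right varies; a jar 110 mm tall stands between them.

How it is judged (in metres and radians):
At the end, for the whole second after the job is handed in: The proud hatch's T-handle has been turned to at least 1.2 rad (its stop is at 1.45), its hatch lies within 0.01 rad of tight, and the other latch is still above 1.2 rad (value of joint each of loose_latch, tight_latch above 1.2 rad and value of joint loose_hatch below 0.01 rad); the robot touches nothing.
It fails at once if the latch that is already tight is turned back below 1.2 rad (value of joint tight_latch below 1.2 rad).
It also fails if it takes over 32 s, if anything falls off the work surface, if the arm or the gripper's body presses on something with over 40 N, if the wrist force passes 120 N, or if a joint passes its speed limit or range.

## Robot

A 6-joint arm with a two-finger parallel gripper is mounted at the origin on the work surface. World frame = base frame: x ahead of the robot, y to its left, z up, the work surface at z = 0. Lengths are in mm, angles in rad, forces in N, time in s.
With the tool pointing down it reaches from about 350 to 775 mm from the base axis. Payload 7.3 kg.
Tool frame: the origin (TCP) lies midway between the tips of the shut fingers; the grasp point (between the pads) lies 19 mm behind it; z points along the fingers, y is the line along which they close (so a half turn about z gives the same grasp; the last joint's range is limited). The gripper opens to 92 mm and grips with 3 to 60 N. Pads are 19 mm wide; open, the fingers measure 130 mm over their backs; the gripper's body (75 mm by 190 mm) begins 47 mm behind the grasp point.
Start: joints at [1.036, 0.342, 1.524, -0, 1.275, -0.146], TCP at [199.003, 485.842, 226.741] pointing down, gripper open.
Joint ranges: [-2.53, 2.53], [-0.77, 2.02], [0.04, 2.7], [-1, 4.14], [0.28, 2.66], [-3.11, 3.11]. Speed limits (rad/s): [2.57, 2.57, 3.14, 3.14, 3.14, 3.14].

## Interface

Orientations are given as [roll, pitch, yaw] about the fixed x, y, z axes, in that order (R = Rz(yaw) Ry(pitch) Rx(roll)).
In Python, from plant import bot gives the robot as it stands. The module is installed in compiled form; this text tells all that it offers.
- The arm moves only by the shell command python3 -m crank 'ROWS' [OPENING]. ROWS is JSON, a list of rows, each a list of 6 numbers: the shift along the tool's x, y, z in m, then the turn, a rotation vector about the tool's x, y, z in rad. In form: [[dx, dy, dz, wx, wy, wz], ...]. A call has 1 to 5 rows; each row shifts and turns the commanded pose from where the row before left it, along the tool's axes as they then stand; what a row does not reach is not made up. A row lasts 1/8 s, in which the tool goes at most 62.5 mm and 10.7 degrees, less where a joint would pass 70% of its speed; a pose out of reach is approached as far as the arm can. A call is refused whole if a number of a shift passes 0.0625 or a number of a turn 0.188, either way. A call with a gripper value outside its range is refused whole. OPENING is the opening in per cent of the stroke, from 0 (shut) to 100 (fully open), set as the call begins (- or left out, the last holds). The fingers move at their own pace and stop on an object; the grip force is fixed at half the most. Time passes only in rows, so rows that do not move let the fingers close. It gives the time, the measured TCP pose, the force, the opening and the grip force at its end, in the units of the state.
- bot.get_obs(): the state, without advancing time (a new reading comes with each control period).
- bot.capture(name): name is "scene" or "top" or "wrist"; returns a dict with "color" (384x512x3 uint8, blue, green, red), "fov_y" (degrees; the focal length in pixels is half the picture's height over the tangent of half this angle, whatever the lens; pixels are square), "cx", "cy" (the principal point, pixels), "k1" (the pictures are not rectified: a ray, as slopes to the right and down, at radius r is drawn at 1 + k1 r^2 times it, then the intrinsics apply), "extrinsics" (4x4, takes a point from world to camera coordinates); the wrist camera has in their place "tool_from_camera" (4x4, takes a point from camera to tool coordinates, whose origin is the TCP and whose axes are the flange's). Camera axes: x right, y up, looking along -z (the intrinsics and any distortion apply to the point x, -y, -z); pixel columns grow to the right and rows downward; lengths in mm; the calibration is good to about 2 mm. A picture is of the moment at which its call begins: read the wrist's pose just before it. There is no depth.
- bot.close_job(): hands the job in; it is judged then, once.
The state is a dict: "time": time; "joint_positions": joint angles; "dq": joint speeds; "tau": joint torques, N m; "tool_pos": TCP position; "tcp_rot": TCP orientation; "contact_force": force on the tool from outside, world axes, zero at the start; "moment": the same for the moment, N m; "grip_width": finger opening in mm; "finger_force": force on a finger pad.
Only numpy, scipy, OpenCV 4.12 (cv2) and the standard library are available. Lean on these libraries where they do the work, as an engineer would, in place of code of your own. Each camera call takes 0.05 s, during which the arm holds its last target. There are 200 camera calls.

## Working session

There is one attempt and no reset: what is moved stays moved. The work goes in short steps, Python scripts to look and compute and a shell command to move; the robot and the scene stay as the last step left them, time stands still between calls to the robot, and variables do not carry over. Pictures are saved under pics/ and viewed, at most 10 in all, crops included, and the job is handed in when it is done.

```bash
mkdir -p pics; cat > h.py <<'E'
import numpy as np, cv2
from scipy.spatial.transform import Rotation as R
from plant import bot
def cast(c,uv,z):
    f=c["color"].shape[0]/2/np.tan(np.radians(c["fov_y"])/2)
    K=np.array([[f,0,c["cx"]],[0,f,c["cy"]],[0,0,1.]])
    p=cv2.undistortPoints(np.array(uv,float).reshape(-1,1,2),K,np.array([c["k1"],0,0,0.]))[:,0]
    d=np.c_[p[:,0],-p[:,1],-np.ones(len(p))]
    E=np.linalg.inv(c["extrinsics"]); d=d@E[:3,:3].T; o=E[:3,3]
    return o+d*((z-o[2])/d[:,2])[:,None]
E
python3 - <<'E'
from h import *
o=bot.get_obs();print(o)
a=bot.capture("top");b=bot.capture("scene")
cv2.imwrite("pics/a.png",a["color"])
cv2.imwrite("pics/b.png",b["color"])
np.save("top.npy",a,allow_pickle=True)
E
```

```text
{'time': 0.0, 'joint_positions': array([ 1.03597795e+00,  3.42701917e-01,  1.52503641e+00, -1.18418815e-05,
        1.27536319e+00, -1.46019342e-01]), 'dq': array([-0.00034243,  0.00052553, -0.00154921, -0.00085291,  0.00028815,
       -0.00014928]), 'tau': array([ 1.44718622e-03, -4.31253290e+01, -2.44218332e+01,  7.18697486e-02,
        5.58645430e-02, -1.32069599e-04]), 'tool_pos': array([198.79858317, 485.46669047, 226.04898062]), 'tcp_rot': array([-3.14009820e+00, -2.08337502e-04,  2.75279692e+00]), 'contact_force': array([-0.11806745,  0.54126775,  0.46808358]), 'moment': array([-0.00485109,  0.01282496,  0.02164513]), 'finger_force': 0.0, 'grip_width': 91.70609827244229}
```

View pics/a.png

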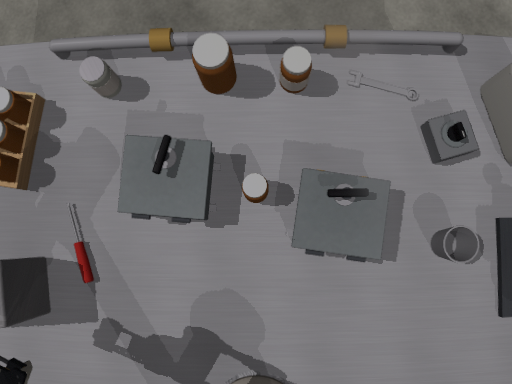

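View pics/b.png

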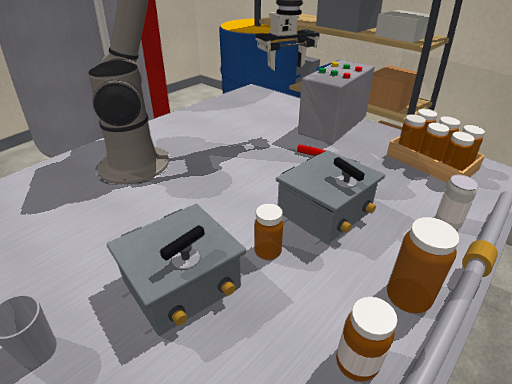

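The top view shows the loose latch on the left cabinet: its bar is near (162,155) and points roughly front to back. The right cabinet's bar at (348,193) lies parallel to its hinge. The jar is at (255,188).

```bash
python3 - <<'E'
from h import *
c=np.load("top.npy",allow_pickle=True).item()
g=c["color"].max(2)
for x0,x1,y0,y1 in [(140,190,128,182),(318,378,180,210)]:
    m=(g[y0:y1,x0:x1]<32).astype(np.uint8)
    n,l,s,_=cv2.connectedComponentsWithStats(m); k=1+s[1:,4].argmax()
    ys,xs=np.where(l==k); r=cv2.minAreaRect(np.c_[xs+x0,ys+y0].astype(np.float32))
    P=cast(c,cv2.boxPoints(r),157); e=P[1]-P[0],P[2]-P[1]
    L=max(e,key=np.linalg.norm)
    print(s[k],r,P.mean(0),[np.linalg.norm(v) for v in e],np.arctan2(L[1],L[0]))
P=cast(c,[(124,137),(212,138),(208,219),(120,212)],108);print(P)
E=np.linalg.inv(c["extrinsics"]);print(E[:3,3])
E
```

```text
[ 13   7  18  39 286] ((161.969970703125, 154.3086395263672), (8.792905807495117, 39.24321365356445), 17.650123596191406) [603.54492484 187.58427306 157.        ] [np.float64(82.12635266951406), np.float64(18.903194462636797)] -0.29098940777044363
[ 10   9  27   8 181] ((341.0, 192.5), (26.0, 7.0), 0.0) [ 519.76868922 -179.99512948  157.        ] [np.float64(14.296185076210113), np.float64(53.23730982138842)] -1.5808727928914679
[[653.85714592 286.79911258 108.        ]
 [647.44266612  89.37046427 108.        ]
 [470.68855348  97.37052822 108.        ]
 [487.03492099 291.24371559 108.        ]]
[ 430.11551824  -28.95611202 1034.76887849]
```

```bash
python3 -m crank '[[-0.033,-0.041,0,0,0,0],[-0.033,-0.041,0,0,0,0],[-0.033,-0.041,0,0,0,0],[-0.033,-0.041,0,0,0,0]]' 100; cat >> h.py <<'E'
def go(x,y,z,yaw):
    "remaining shift in tool axes (mm) and turn"
    o=bot.get_obs(); r=R.from_euler("xyz",o["tcp_rot"])
    t=R.from_euler("xyz",[np.pi,0,yaw])
    print(o["time"],o["tool_pos"].round(1),o["tcp_rot"].round(3),"shift",r.inv().apply(np.array([x,y,z])-o["tool_pos"]).round(1),"turn",(r.inv()*t).as_rotvec().round(3),o["contact_force"].round(1),o["moment"].round(2),o["grip_width"])
E
python3 -c "
from h import *
go(603.5,187.6,226,2.8506)"
```

```text
time: 0.6
tool_pos: [259.0, 282.4, 226.5]
tcp_rot: [-3.141, 0.0, 2.753]
contact_force: [0.5, 0.0, -0.4]
grip_width: 91.8
finger_force: 0.0
0.6 [259.  282.4 226.5] [-3.141  0.     2.753] shift [-354.8   42.6    0.5] turn [-0.     0.    -0.097] [ 0.5  0.  -0.4] [-0.03 -0.05  0.06] 91.75256649074544
```

```bash
python3 -m crank '[[-0.051,0.006,0,0,0,0],[-0.051,0.006,0,0,0,0],[-0.051,0.006,0,0,0,0],[-0.051,0.006,0,0,0,0],[-0.051,0.006,0,0,0,0]]' >/dev/null; python3 -m crank '[[-0.05,0.006,0,0,0,0],[-0.05,0.006,0,0,0,0],[0,0,0,0,0,-0.097],[0,0,0,0,0,0]]'
python3 - <<'E'
from h import *
go(603.5,187.6,226,2.8506)
c=bot.capture("wrist");cv2.imwrite("pics/c.png",c["color"]);np.save("w.npy",c,allow_pickle=True)
E
```

```text
time: 1.72
tool_pos: [603.3, 188.0, 225.6]
tcp_rot: [-3.141, -0.002, 2.848]
contact_force: [-0.5, 0.4, -0.5]
grip_width: 91.9
finger_force: 0.0
1.725 [603.3 188.  225.6] [-3.141e+00 -2.000e-03  2.848e+00] shift [-0.3 -0.3 -0.4] turn [-0.001 -0.002 -0.002] [-0.5  0.4 -0.5] [-0.04 -0.02 -0.  ] 91.85610202851524
```

View pics/c.png

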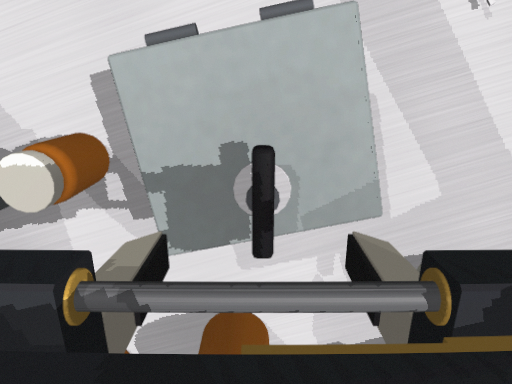

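The wrist view shows the bar upright at about (263,202), aligned with the tool and midway between the fingers. I'll check the position by casting rays.

```bash
python3 - <<'E'
from h import *
c=np.load("w.npy",allow_pickle=True).item();o=bot.get_obs()
T=np.eye(4);T[:3,:3]=R.from_euler("xyz",o["tcp_rot"]).as_matrix();T[:3,3]=o["tool_pos"]
c["extrinsics"]=np.linalg.inv(T@c["tool_from_camera"])
P=cast(c,[(263,148),(263,256)],157);print(P,P.mean(0),np.arctan2(*(P[0]-P[1])[1::-1]))
p=P.mean(0); go(p[0],p[1],129,2.85)
# hatch far edge / hinge edge
Q=cast(c,[(109,57),(357,2),(382,214),(170,255)],110);print(Q)
E
```

```text
[[565.23638116 204.92632547 157.        ]
 [642.21999592 182.13510981 157.        ]] [603.72818854 193.53071764 157.        ] 2.8537610546589987
1.775 [603.1 188.3 226.1] [-3.141e+00 -1.000e-03  2.848e+00] shift [ 0.8  5.2 97.1] turn [-0.    -0.001 -0.002] [-0.5  0.  -0.6] [ 0.01 -0.01 -0.01] 91.72654616618411
[[472.84898891 111.72067978 110.        ]
 [490.46026961 298.9777439  110.        ]
 [657.55158635 285.24037065 110.        ]
 [641.47224246  96.50202164 110.        ]]
```

```bash
python3 -m crank '[[0.001,0.005,0.02,0,0,0],[0,0,0.03,0,0,0],[0,0,0.03,0,0,0],[0,0,0.017,0,0,0],[0,0,0,0,0,0]]'; python3 -m crank '[[0,0,0,0,0,0],[0,0,0,0,0,0],[0,0,0,0,0,0],[0,0,0,0,0,0],[0,0,0,0,0,0]]' 0
python3 -c "
from h import *
go(603.7,193.5,129,2.85)"
```

```text
time: 2.4
tool_pos: [603.1, 193.6, 129.0]
tcp_rot: [-3.141, -0.002, 2.849]
contact_force: [0.8, 0.1, 0.5]
grip_width: 92.1
finger_force: 0.0
time: 3.02
tool_pos: [604.0, 193.4, 129.9]
tcp_rot: [3.141, 0.0, 2.85]
contact_force: [0.9, 0.1, 0.5]
grip_width: 46.5
finger_force: 0.0
3.025 [604.  193.4 129.9] [3.141 0.    2.85 ] shift [0.3 0.  0.9] turn [ 0.  0. -0.] [0.9 0.1 0.5] [ 0.04  0.04 -0.01] 46.495830068315854
```

```bash
python3 -m crank '[[0,0,0,0,0,0],[0,0,0,0,0,0],[0,0,0,0,0,0],[0,0,0,0,0,0],[0,0,0,0,0,0]]'; python3 -m crank '[[0,0,0,0,0,0.1],[0,0,0,0,0,0.15],[0,0,0,0,0,0]]'
python3 -c "
from h import *
go(603.7,193.5,129,1.6)"
```

```text
time: 3.65
tool_pos: [603.5, 192.4, 129.7]
tcp_rot: [-3.14, -0.001, 2.849]
contact_force: [-1.4, -4.7, 2.1]
grip_width: 15.8
finger_force: 30.0
time: 4.03
tool_pos: [603.7, 192.7, 129.7]
tcp_rot: [-3.141, -0.0, 2.601]
contact_force: [-1.3, -4.7, 0.7]
grip_width: 16.0
finger_force: 30.0
4.025 [603.7 192.7 129.7] [-3.141 -0.     2.601] shift [0.4 0.6 0.7] turn [-1.000e-03  1.000e-03  1.001e+00] [-1.3 -4.7  0.7] [-0.7   0.23 -0.11] 16.020020131090348
```

```bash
python3 -m crank '[[0,0,0,0,0,0.16],[0,0,0,0,0,0.16],[0,0,0,0,0,0.16],[0,0,0,0,0,0.16],[0,0,0,0,0,0.16]]'; python3 -m crank '[[0,0,0,0,0,0.1],[0,0,0,0,0,0.05],[0,0,0,0,0,0]]'
python3 -c "
from h import *
go(603.7,193.5,129,1.6)"
```

```text
time: 4.65
tool_pos: [604.9, 193.5, 129.7]
tcp_rot: [3.139, 0.0, 1.798]
contact_force: [3.7, -1.7, -1.8]
grip_width: 16.0
finger_force: 30.0
time: 5.03
tool_pos: [605.1, 193.6, 129.7]
tcp_rot: [3.139, -0.0, 1.653]
contact_force: [5.6, -0.3, -3.2]
grip_width: 15.8
finger_force: 30.0
5.025 [605.1 193.6 129.7] [ 3.139 -0.     1.653] shift [ 0.  -1.4  0.7] turn [ 0.003 -0.     0.053] [ 5.6 -0.3 -3.2] [-0.19 -0.73  0.03] 15.82314350687879
```

```bash
python3 -m crank '[[0,0,0,0,0,0.04],[0,0,0,0,0,0.03],[0,0,0,0,0,0]]'; python3 -c "
from h import *
go(603.7,193.5,129,1.6)"; python3 -m crank '[[0,0,0,0,0,0.03],[0,0,0,0,0,0]]'
python3 -c "
from h import *
go(603.7,193.5,129,1.6)"
```

```text
time: 5.4
tool_pos: [605.2, 193.6, 129.7]
tcp_rot: [3.138, -0.0, 1.584]
contact_force: [6.6, -0.7, -3.8]
grip_width: 15.6
finger_force: 30.2
5.4 [605.2 193.6 129.7] [ 3.138 -0.     1.584] shift [-0.1 -1.5  0.7] turn [ 0.003 -0.    -0.016] [ 6.6 -0.7 -3.8] [-0.24 -0.74  0.54] 15.58890228475036
time: 5.65
tool_pos: [605.2, 193.7, 129.8]
tcp_rot: [3.138, -0.001, 1.555]
contact_force: [6.4, -0.2, -3.4]
grip_width: 15.8
finger_force: 30.9
5.65 [605.2 193.7 129.8] [ 3.138e+00 -1.000e-03  1.555e+00] shift [-0.2 -1.5  0.8] turn [ 0.003 -0.    -0.045] [ 6.4 -0.2 -3.4] [-0.18 -0.82  0.76] 15.7836140388764
```

The moment about z has risen to 0.76 N m, so the latch is at its stop. I'll release and rise.

```bash
python3 -m crank '[[0,0,0,0,0,0],[0,0,0,0,0,0],[0,0,0,0,0,0],[0,0,0,0,0,0],[0,0,0,0,0,0]]' 100; python3 -m crank '[[0,0,0,0,0,0],[0,0,-0.02,0,0,0],[0,0,-0.03,0,0,0],[0,0,-0.05,0,0,0],[0,0,0,0,0,0]]'
python3 - <<'E'
from h import *
go(603.7,193.5,129,1.6)
c=bot.capture("wrist");cv2.imwrite("pics/d.png",c["color"])
E
```

```text
time: 6.28
tool_pos: [603.8, 193.4, 129.8]
tcp_rot: [-3.142, -0.0, 1.55]
contact_force: [-0.7, 0.1, 0.0]
grip_width: 61.6
finger_force: 0.0
time: 6.9
tool_pos: [605.9, 193.8, 234.6]
tcp_rot: [3.133, -0.002, 1.55]
contact_force: [-0.4, 0.7, -0.1]
grip_width: 91.6
finger_force: 0.0
6.9 [605.9 193.8 234.6] [ 3.133e+00 -2.000e-03  1.550e+00] shift [ -0.6  -3.1 105.5] turn [ 0.009 -0.002 -0.05 ] [-0.4  0.7 -0.1] [-0.1   0.04  0.01] 91.59072499848337
```

View pics/d.png

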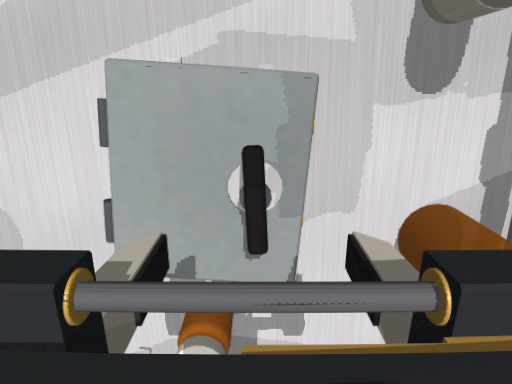

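The hatch fills the picture. The bar runs from (253,150) to (258,250), nearly parallel to the hinge edge on the left at column 110, as it should at the stop. The gripper is clear of everything.

```bash
python3 -c "
from plant import bot
print(bot.close_job())"
```

```text
the job is handed in; nothing more can be done
None
```

I turned the loose T-handle clockwise to its stop, let go and raised the arm clear; I didn't touch the other latch, and handed the job in at about 7 s (no verdict was returned).

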